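# Hold the cover plate over the bench slide's carriage

### The arm

A 7-joint arm with a two-finger parallel gripper is mounted at the origin on the work surface. World frame = base frame: x ahead of the robot, y to its left, z up, the work surface at z = 0. Lengths are in m, angles in rad, forces in N, time in s.
With the tool pointing down it reaches from about 0.4 to 0.85 m from the base axis. Payload 4.5 kg.
Tool frame: the origin (TCP) lies midway between the tips of the shut fingers; the grasp point (between the pads) lies 19 mm behind it; z points along the fingers, y is the line along which they close (so a half turn about z gives the same grasp; the last joint's range is limited). The gripper opens to 88 mm and grips with 3 to 60 N. Pads are 18 mm wide; open, the fingers measure 123 mm over their backs; the gripper's body (75 mm by 187 mm) begins 45 mm behind the grasp point.
Start: joints at [-1.284, 0.689, -0.195, 1.565, 0.157, 0.902, -0.215], TCP at [0.156, 0.605, 0.239] pointing down, gripper open.
Joint ranges: [-3.01, 3.01], [-0.46, 2.08], [-1.47, 1.51], [0.13, 2.56], [-1, 4.14], [0.04, 2.09], [-2.66, 2.66]. Speed limits (rad/s): [2.57, 2.57, 3.14, 3.14, 3.14, 3.14, 3.14].

### API

Orientations are given as a unit quaternion [x, y, z, w].
In Python, from plant import r, eyes, finish_job gives the robot as it stands. The module is installed in compiled form; this text tells all that it offers.
- The arm moves only by the tool move_arm, never from a script. Its argument "motion" is a list of rows, each a list of 7 numbers: the shift along the tool's x, y, z in mm, then the turn, a rotation vector about the tool's x, y, z in degrees, then the closure, from 0 (fully open) to 1 (shut). A call has 1 to 5 rows; each row is the pose to reach, as a shift and turn from the pose commanded when the call began, along the tool's axes at that moment; what a row does not reach only later rows make up. A row lasts 1/8 s, in which the tool goes at most 62.5 mm and 10.7 degrees, less where a joint would pass 70% of its speed; a pose out of reach is approached as far as the arm can. A call with a gripper value outside its range is refused whole. The fingers move at their own pace and stop on an object; "newtons" is the grip in N (left out, the last holds). Time passes only in rows, so rows that repeat a pose let the fingers close. It gives the time, the measured TCP pose, the force, the opening and the grip force at its end, in the units of the state.
- r.get_state(): the state, without advancing time (a new reading comes with each control period).
- eyes.snapshot(name): name is "scene" or "top" or "wrist"; returns a dict with "frame" (384x512x3 uint8, red, green, blue), "z_map" (384x512 float32, m along the optical axis (not along the pixel's ray), 0 where there is no reading), "intrinsics" (3x3 intrinsics, pixels), "dist" ([k1, k2, p1, p2, k3] as OpenCV has them; the pictures are not rectified), "world_to_cam" (4x4, takes a point from world to camera coordinates). Camera axes: x right, y down, z forward; pixel columns grow to the right and rows downward; lengths in m; the calibration is good to about 2 mm. A picture is of the moment at which its call begins.
- finish_job(): hands the job in; it is judged then, once.
The state is a dict: "clock": time; "q": joint angles; "qd": joint speeds; "joint_torque": joint torques, N m; "tool_pos": TCP position; "eef_rot": TCP orientation; "contact_force": force on the tool from outside, world axes, zero at the start; "moment": the same for the moment, N m; "opening": opening from 0.0 (shut) to 1.0 (fully open); "finger_force": force on a finger pad.
Only numpy, scipy, OpenCV 4.12 (cv2) and the standard library are available. Lean on these libraries where they do the work, as an engineer would, in place of code of your own. Each camera call takes 0.05 s, during which the arm holds its last target. There are 200 camera calls.

### The job

Slide the carriage of the bench slide along its rail until it is fully home against the stop block. Then pick up the aluminium cover plate by its bar handle and hold it level about 2 cm above the carriage, without touching it, with its four holes centred over the carriage's four threaded holes so that I can start the screws. Finish while still holding it there, with the carriage still home; leave the tools and the jar lying around where they are.

Things in the scene. Friction and masses are not known exactly. Their poses are not given: they have to be found in the camera images.
- slide: Bench slide, bolted down: dark steel base 266 x 90 x 12 mm (x = -143 to +123 mm), a rail along it, top 26 mm above the bench, and a stop block 84 mm wide, 52 mm high across its +x end (x = 108 to 122 mm). Origin on the bench under the rail's centre line; x along the rail towards the stop, z up. The carriage's centre is at x = joint value - 50 mm.
- carriage (a joint): Position of the carriage on its rail in m: 0 at the free end, 0.100 fully home, where its leading face meets the stop block. It grows along the slide's +x axis. It stays where it is left; about 3 N of friction to move it, plus light damping (8 N s/m).
- carriage_top (a point): Centre of the carriage's flat top face, 60 mm above the bench. The carriage is an aluminium block on a dark steel underside, 116 mm along the rail by 80 mm across (same outline as the cover plate). Axes as the slide's: x along the rail towards the stop, z up. Four threaded holes 8 mm across stand at x = +-43, y = +-26 mm.
- carriage_post (a point): Top centre of the upright steel push post at the carriage's trailing end (away from the stop): 18 mm across, standing free from 32 to 68 mm above the bench, 80 mm behind carriage_top along -x, with 13 mm clear between it and the block's end face. Pinch it from above or push it; the block's end face can be pushed too.
- thread0 (a point): Mouth of the threaded hole at x = -43, y = -26 mm from carriage_top.
- thread2 (a point): Mouth of the threaded hole at x = +43, y = +26 mm from carriage_top.
- cover: Aluminium cover plate 116 x 80 x 6 mm, about 0.26 kg, flat on the bench, handle up. Origin at the centre of its underside, x along its length, z up. Four through holes 18 mm across at x = +-43, y = +-26 mm. Dark steel handle bar along x over the middle: 70 mm long, 14 mm wide, 22 to 36 mm above the underside, on two posts. Same after half a turn: either way round fits.
- hole0 (a point): Underside centre of the cover's hole at x = -43, y = -26 mm.
- hole2 (a point): Underside centre of the cover's hole at x = +43, y = +26 mm.
- sanding_block: Bystander: wooden sanding block with a cork sole, 110 x 65 x 28 mm, lies beside the cover plate (its centre 125 mm from the cover's, in the cover's +y). Origin at the underside.
- screwdriver: Bystander: screwdriver with a black handle, 190 mm long, lies beside the slide, parallel to it, about 90 mm from the rail line, on the slide's -y side. Origin at the underside.
- screw_jar: Bystander: closed glass jar with a steel cap, 52 mm across, 75 mm high, stands between the slide and the cover plate. Origin at the underside.
- spring_clamp: Bystander: red metal spring clamp, about 150 mm long, 22 mm high, lies nearer the robot between the slide and the cover plate. Origin at the underside.
- bar_clamp: Bystander: orange plastic quick-release bar clamp on a 300 mm steel bar, 25 mm high, lies at the back on the right. Origin at the underside.
- combination_square: Bystander: steel combination square, 300 mm blade, 20 mm high, lies at the back. Origin at the underside.
There are look-alikes about, which are no part of the job. Leave any blue or purple look-alike of the cover alone.

How it is judged:
On the way, in this order (a step that is already met when the one before it is completed fails the run):
1. the carriage is fully home against the stop (value of joint carriage above 0.097 m), for 0.2 s.
2. the cover plate is lifted off the bench (height (world z) of cover above 0.04 m), for 0.2 s.
At the end, for the whole second after the job is handed in: Carriage within 3 mm of its stop; fingers hold the cover still and level within 0.1 rad, underside 8 to 32 mm above the carriage top, touching neither slide nor carriage, each hole within 5 mm horizontally of its thread (either way round); no bystander moved over 30 mm (value of joint carriage above 0.097 m and ((horizontal distance between hole0 and thread0 below 0.005 m and horizontal distance between hole2 and thread2 below 0.005 m) or (horizontal distance between hole0 and thread2 below 0.005 m and horizontal distance between hole2 and thread0 below 0.005 m)) and z of cover in the frame of carriage_top between 0.008 and 0.032 m and angle between cover's own z axis and vertical below 0.1 rad and contact force between cover and slide below 0.2 N and contact force between cover and the fingers above 2 N and linear speed of cover below 0.02 m/s); the arm keeps its last pose, push and grip.
It fails at once if a tool or the jar lying around is moved more than 30 mm (distance of any of sanding_block, screwdriver, screw_jar, spring_clamp, bar_clamp, combination_square from where it was at the start of the episode above 0.03 m).
It also fails if it takes over 48 s, if anything falls off the work surface, if the arm or the gripper's body presses on something with over 40 N, if the wrist force passes 120 N, or if a joint passes its speed limit or range.

## Working session

There is one attempt and no reset: what is moved stays moved. The work goes in short steps, Python scripts to look and compute and a tool call to move; the robot and the scene stay as the last step left them, time stands still between calls to the robot, and variables do not carry over. Pictures are saved under pics/ and viewed, at most 10 in all, crops included, and the job is handed in when it is done.

Besides the shell and the picture viewer there is one more tool, called after "Emit:" by a JSON object that holds its "fn" and its "kwargs". move_arm: Moves the arm, as the interface text tells. Its arguments: {"type":"object","properties":{"motion":{"type":"array","items":{"type":"array","items":{"type":"number"}}},"newtons":{"type":"number"}},"required":["motion"]}

```bash
mkdir -p pics
cat > h.py <<'E'
import numpy as np, cv2
from plant import r, eyes, finish_job
def snap(n, fn=None):
    s=eyes.snapshot(n)
    if fn: cv2.imwrite('pics/'+fn, s['frame'][:,:,::-1])
    return s
def cloud(s):
    K=np.array(s['intrinsics'],float);d=np.array(s['dist'],float)
    h,w=s['z_map'].shape
    u,v=np.meshgrid(np.arange(w),np.arange(h))
    p=cv2.undistortPoints(np.stack([u,v],-1).reshape(-1,1,2).astype(float),K,d).reshape(h,w,2)
    z=s['z_map'].astype(float)
    c=np.dstack([p*z[...,None],z])
    T=np.linalg.inv(np.array(s['world_to_cam']))
    W=c@T[:3,:3].T+T[:3,3]; W[z<=0]=np.nan
    return W
E
python3 - <<'E'
from h import *
a=snap('top','top0.png');b=snap('scene','scene0.png')
cv2.imwrite('pics/both.png',cv2.resize(np.vstack([a['frame'],b['frame']]),None,fx=.78,fy=.78)[:,:,::-1])
np.save('top.npy',cloud(a))
st=r.get_state();print(st['clock'],st['tool_pos'],st['eef_rot'],st['opening'])
E
```

```text
0.1 [0.15621787 0.60458718 0.23800385] [ 1.26022833e-01  9.92027007e-01 -8.12403178e-04 -5.54717777e-05] 0.998864791210802
```

View pics/top0.png

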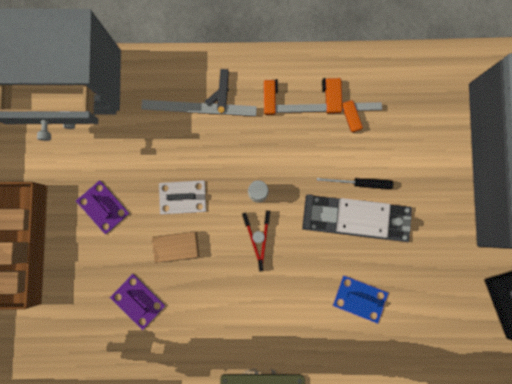

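View pics/scene0.png

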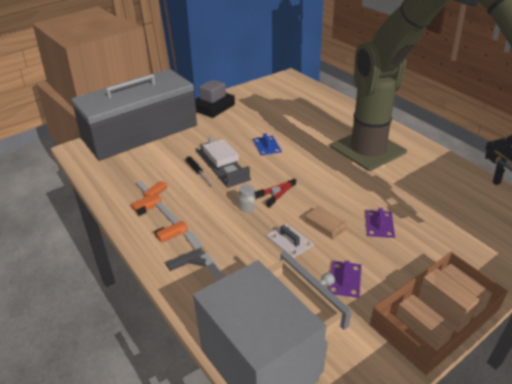

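The top view (robot at the bottom, world +x up, +y left) shows the slide at about (357,217) with its pale carriage at (363,217). The silver cover is at (182,197) with its handle bar roughly horizontal, and the sanding block is at (176,247). The jar is at (258,190) and the red clamp at (258,238). The screwdriver lies above the slide, so slide +x points left, toward world +y.

Run:
```python
from h import *
W=np.load('top.npy')
fr=cv2.imread('pics/top0.png')
def show(n,m):
    P=W[m];P=P[:,:2].astype(np.float32)
    rc=cv2.minAreaRect(P*1000);print(n,len(P),'rect',np.round(rc[0],1),np.round(rc[1],1),round(rc[2],2),'medz',np.round(np.nanmedian(W[m][:,2]),4))
v,u=np.mgrid[:384,:512]
box=lambda a,b,c,d:(u>=a)&(u<=b)&(v>=c)&(v<=d)
Z=W[...,2]
S=box(295,420,185,250)
show('carriage top',S&box(325,425,185,250)&(abs(Z-.06)<.004)); 
show('60-72',S&(Z>.0635)&(Z<.075))
show('stop',S&box(295,325,185,250)&(abs(Z-.052)<.004))
show('slide all',S&(Z>.006))
C=box(150,215,172,222)
show('cover plate',C&(Z>.003)&(Z<.012)); show('handle',C&(Z>.028)&(Z<.042))
print(np.round(Z[200:236:4,300:418:4]*1000).astype(int))
print(np.round(Z[178:218:4,154:212:4]*1000).astype(int))
for n,m in dict(jar=box(240,275,175,205)&(Z>.06),sand=box(145,205,228,268)&(Z>.02),redcl=box(235,275,205,275)&(Z>.008),scr=box(312,400,172,192)&(Z>.006)).items(): show(n,m)
```

```text
carriage top 1549 rect [ 478.7 -255.3] [143.3  79.9] 83.14 medz 0.0596
60-72 74 rect [ 479.5 -262.9] [137.   72.5] 82.68 medz 0.0659
stop 191 rect [ 496.  -112.9] [14.4 83.6] 82.97 medz 0.0518
slide all 3974 rect [ 496.4 -233.3] [276.9 137.7] 87.62 medz 0.0351
cover plate 1199 rect [536.  204.2] [168.1 128.8] 89.75 medz 0.0057
handle 165 rect [536.2 204.2] [14.1 70.2] 3.0 medz 0.0361
[[                  -2                   -2                   49
                    51                   16                   14
                    12                   11                   11
                    10                   51                   55
                    58                   59                   64
                    61                   -2                   -1
                     1                   -2                   -1
                     1                    2                   -1
                    -2                   -3                   -2
                     0                   -2                   -1]
 [                  -2                    0                   
[... 5225 characters left out ...]
9  8  3  9 -1 -2]
 [ 2  1  6  2  0  7  8  8  5  6  4  3  5  0  0]
 [ 2  1  7  3  4  5  6  2  7  3  5  7 -1 -3  5]
 [ 2  1  7 37 39 36 35 38 37 35 33  5  5 -2  0]
 [-2 -4  8 34 36 34 36 36 37 31 23  9  5  0 -4]
 [ 2  1  5  8  6  8  6  6  9  4  6  6  7  3  1]
 [ 5 -4  7 -1  7  9 10  6  7  2  5 -1 -2 -1  0]
 [-1  3  3  1  4  8  9  8  8  9  0  6  7  2 -4]
 [ 1  2  2 -1  1  0 -2  3  2  3 -3 -3  0  5 -1]]
jar 297 rect [546.4   9.7] [43.1 45.7] 89.43 medz 0.0748
sand 1163 rect [410.7 217.5] [ 64.4 111.4] 6.79 medz 0.028
redcl 558 rect [423.8   9.2] [148.9  70.8] 5.05 medz 0.0212
scr 481 rect [ 570.6 -233.5] [189.3  25.6] 86.03 medz 0.0216<stdin>:17: RuntimeWarning: invalid value encountered in cast
```

```bash
cat >> h.py <<'E'
from scipy.spatial.transform import Rotation as Ro
def goal(p,yaw):
    """print shift (mm) and rotvec (deg) in tool axes to reach TCP p, tool x at yaw deg, pointing down"""
    s=r.get_state();R0=Ro.from_quat(s['eef_rot'])
    c,n=np.cos(np.radians(yaw)),np.sin(np.radians(yaw))
    R1=Ro.from_matrix(np.array([[c,n,0],[n,-c,0],[0,0,-1]]))
    print('t',round(s['clock'],2),'shift',np.round(R0.inv().apply(np.array(p)-s['tool_pos'])*1000,1),'rot',np.round((R0.inv()*R1).as_rotvec(degrees=True),2))
E
python3 - <<'E'
from h import *
W=np.load('top.npy');Z=W[...,2]
v,u=np.mgrid[:384,:512]
box=lambda a,b,c,d:(u>=a)&(u<=b)&(v>=c)&(v<=d)
def show(n,m):
    P=(W[m][:,:2]*1000).astype(np.float32)
    rc=cv2.minAreaRect(P);print(n,len(P),np.round(rc[0],1),np.round(rc[1],1),round(rc[2],2),'mean',P.mean(0).round(1))
show('carr',box(330,387,185,250)&(abs(Z-.06)<.006))
show('post',box(390,420,185,250)&(Z>.058))
show('base',box(295,420,185,250)&(Z>.009)&(Z<.017))
goal([.46,.25,.24],125)
goal([.472,-.31,.24],83)
E
```

```text
carr 1594 [ 480.2 -242.8] [118.3  79.9] 83.14 mean [ 479.9 -241.4]
post 51 [ 470.4 -322. ] [16.8 14.3] 89.85 mean [ 470.4 -321.2]
base 1085 [ 499.3 -239. ] [265.6 126.7] 83.13 mean [ 477.3 -240.7]
t 0.1 shift [-382.8 -267.4   -1.5] rot [-9.000e-02  4.000e-02  4.052e+01]
t 0.1 shift [-5.344e+02 -8.066e+02 -6.000e-01] rot [-7.000e-02  7.000e-02  8.252e+01]
```

Emit:
{"fn": "move_arm", "kwargs": {"motion": [[-48, -33, 0, 0, 0, 8, 0], [-96, -67, 0, 0, 0, 16, 0], [-144, -100, 0, 0, 0, 24, 0], [-192, -134, 0, 0, 0, 32, 0], [-240, -167, 0, 0, 0, 40, 0]], "newtons": 20}}

```text
clock: 0.72
tool_pos: [0.3478, 0.3818, 0.2386]
eef_rot: [0.46, 0.888, -0.0, 0.0]
contact_force: [0.7, 0.0, -0.8]
opening: 1.001
finger_force: 0.0
```

Run:
```python
from h import *
goal([.48,.1,.22],100)
```

```text
t 0.72 shift [-306.4  -54.8   18.7] rot [-1.000e-02  1.000e-02  2.527e+01]
```

Emit:
{"fn": "move_arm", "kwargs": {"motion": [[-60, -11, 4, 0, 0, 5, 0], [-120, -22, 8, 0, 0, 10, 0], [-180, -33, 12, 0, 0, 15, 0], [-240, -44, 16, 0, 0, 20, 0], [-300, -55, 19, 0, 0, 25, 0]]}}

```text
clock: 1.35
tool_pos: [0.4769, 0.1056, 0.2194]
eef_rot: [0.64, 0.768, -0.0, -0.0]
contact_force: [0.7, 0.9, -0.3]
opening: 1.004
finger_force: 0.0
```

Run:
```python
from h import *
goal([.4725,-.322,.2],83.1)
```

```text
t 1.35 shift [-419.8  -81.3   19.4] rot [-2.000e-02 -1.000e-02  1.728e+01]
```

Emit:
{"fn": "move_arm", "kwargs": {"motion": [[-60, -12, 3, 0, 0, 4, 0], [-120, -24, 6, 0, 0, 7, 0], [-180, -36, 9, 0, 0, 10, 0], [-240, -48, 12, 0, 0, 14, 0], [-300, -60, 15, 0, 0, 17, 0]]}}

```text
clock: 1.98
tool_pos: [0.4719, -0.2004, 0.2044]
eef_rot: [0.746, 0.665, 0.0, -0.0]
contact_force: [1.0, 0.5, 0.3]
opening: 1.003
finger_force: 0.0
```

Run:
```python
from h import *
goal([.471,-.322,.2],83.1)
```

```text
t 1.98 shift [-120.9   13.     4.4] rot [-0.01 -0.02  0.33]
```

Emit:
{"fn": "move_arm", "kwargs": {"motion": [[-60, 6, 2, 0, 0, 0, 0], [-115, 13, 10, 0, 0, 0.3, 0], [-115, 13, 10, 0, 0, 0.3, 0]]}}

```text
clock: 2.35
tool_pos: [0.4701, -0.32, 0.1939]
eef_rot: [0.751, 0.661, -0.001, 0.001]
contact_force: [0.3, 0.1, 0.3]
opening: 1.002
finger_force: 0.0
```

Run:
```python
from h import *
a=snap('wrist','wrist1.png');W=cloud(a);Z=W[...,2]
def show(n,m):
    P=(W[m][:,:2]*1000).astype(np.float32)
    rc=cv2.minAreaRect(P);print(n,len(P),np.round(rc[0],1),np.round(rc[1],1),round(rc[2],2),'mean',P.mean(0).round(1),np.median(W[m][:,2]))
near=lambda x,y,d:np.hypot(W[...,0]-x,W[...,1]-y)<d
show('post',(Z>.062)&(Z<.073)&near(.4705,-.322,.022))
show('carr',(abs(Z-.06)<.004)&near(.48,-.243,.075)&(W[...,1]>-.303))
goal([.4705,-.322,.036],83.1)
```

```text
post 229 [ 474.3 -317.9] [28.8 17.2] 63.27 mean [ 471.8 -322.5] 0.06846028419535627
carr 9440 [ 481.  -243.8] [117.1  80.9] 83.12 mean [ 481.3 -240.5] 0.060598903485231004
t 2.4 shift [ -5.7   0.4 158. ] rot [-0.07  0.01 -0.13]
```

View pics/wrist1.png

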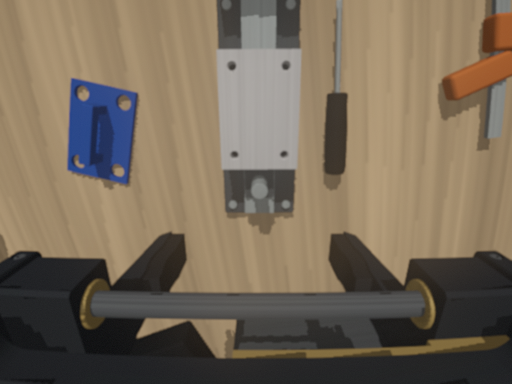

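The wrist view looks along the slide: the post is at (260,188), just behind the carriage at (260,108). The open fingers straddle the rail line, clear of the screwdriver at (336,130). I'll go down now.

Emit:
{"fn": "move_arm", "kwargs": {"motion": [[-6, 1, 50, 0, 0, 0, 0], [-6, 1, 100, 0, 0, 0, 0], [-6, 1, 140, 0, 0, 0, 0.4], [-6, 1, 158, 0, 0, 0, 0.6], [-6, 1, 158, 0, 0, 0, 1]]}}

```text
clock: 3.02
tool_pos: [0.4724, -0.3189, 0.0362]
eef_rot: [0.747, 0.665, 0.0, -0.001]
contact_force: [1.4, -0.7, 0.3]
opening: 0.682
finger_force: 0.0
```

Emit:
{"fn": "move_arm", "kwargs": {"motion": [[0, 0, 0, 0, 0, 0, 1], [0, 0, 0, 0, 0, 0, 1], [0, 0, 0, 0, 0, 0, 1]]}}

```text
clock: 3.4
tool_pos: [0.4729, -0.3208, 0.0377]
eef_rot: [0.748, 0.664, 0.0, 0.001]
contact_force: [-0.4, 0.6, -0.1]
opening: 0.342
finger_force: 0.0
```

Run:
```python
from h import *
goal([.4715+.0669*.12,-.3225+.0669*.993,.036],83.1)
```

```text
t 3.4 shift [65.  -1.1  1.6] rot [0.09 0.04 0.11]
```

Emit:
{"fn": "move_arm", "kwargs": {"motion": [[0, 0, 1, 0, 0, 0, 1], [0, 0, 1, 0, 0, 0, 1], [0, 0, 1, 0, 0, 0, 1], [0, 0, 1, 0, 0, 0, 1]]}}

```text
clock: 3.9
tool_pos: [0.4719, -0.3204, 0.0359]
eef_rot: [0.748, 0.664, -0.0, -0.0]
contact_force: [-1.9, 0.6, 5.5]
opening: 0.195
finger_force: 20.0
```

Emit:
{"fn": "move_arm", "kwargs": {"motion": [[12, 0, 0, 0, 0, 0, 1], [26, 0, 0, 0, 0, 0, 1], [40, 0, 0, 0, 0, 0, 1], [50, 0, 0, 0, 0, 0, 1], [57, 0, 0, 0, 0, 0, 1]]}}

```text
clock: 4.53
tool_pos: [0.479, -0.2627, 0.0359]
eef_rot: [0.747, 0.664, -0.0, -0.0]
contact_force: [-2.4, -2.7, 5.5]
opening: 0.194
finger_force: 20.0
```

Emit:
{"fn": "move_arm", "kwargs": {"motion": [[4, 0, 0, 0, 0, 0, 1], [7, 0, 0, 0, 0, 0, 1], [9, 0, 0, 0, 0, 0, 1], [10, 0, 0, 0, 0, 0, 1], [10, 0, 0, 0, 0, 0, 1]]}}

```text
clock: 5.15
tool_pos: [0.4799, -0.2552, 0.0359]
eef_rot: [0.748, 0.664, -0.001, 0.001]
contact_force: [-3.0, -5.9, 3.9]
opening: 0.196
finger_force: 20.0
```

Run:
```python
from h import *
W=cloud(snap('wrist','w2.png'));Z=W[...,2]
def show(n,m):
    P=(W[m][:,:2]*1000).astype(np.float32)
    rc=cv2.minAreaRect(P);print(n,len(P),np.round(rc[0],1),np.round(rc[1],1),round(rc[2],2),'mean',P.mean(0).round(1))
near=lambda x,y,d:np.hypot(W[...,0]-x,W[...,1]-y)<d
show('carr',(abs(Z-.06)<.003)&near(.488,-.1775,.075))
show('stop',(abs(Z-.052)<.003)&near(.496,-.113,.05))
s=r.get_state();print(s['tool_pos'],s['contact_force'])
```

```text
carr 42741 [ 487.5 -191.8] [120.9  81. ] 83.07 mean [ 489.1 -179.7]
stop 208 [ 494.6 -134.3] [ 5.8 60.5] 83.45 mean [ 493.7 -133.4]
[ 0.47990386 -0.25518468  0.03587971] [-2.81697964 -6.44779673  4.06193599]
```

Emit:
{"fn": "move_arm", "kwargs": {"motion": [[2, 0, 0, 0, 0, 0, 1], [4, 0, 0, 0, 0, 0, 1], [4, 0, 0, 0, 0, 0, 1], [4, 0, 0, 0, 0, 0, 1]]}}

```text
clock: 5.7
tool_pos: [0.48, -0.2551, 0.0359]
eef_rot: [0.749, 0.662, -0.002, 0.003]
contact_force: [-3.7, -14.0, 0.6]
opening: 0.198
finger_force: 20.0
```

Emit:
{"fn": "move_arm", "kwargs": {"motion": [[0, 0, 0, 0, 0, 0, 0.6], [0, 0, 0, 0, 0, 0, 0.6], [0, 0, -40, 0, 0, 0, 0.5], [0, 0, -90, 0, 0, 0, 0.3], [0, 0, -130, 0, 0, 0, 0]]}}

```text
clock: 6.32
tool_pos: [0.4816, -0.248, 0.1671]
eef_rot: [0.747, 0.665, 0.001, -0.0]
contact_force: [0.1, -0.1, 0.1]
opening: 0.703
finger_force: 0.0
```

Run:
```python
from h import *
a=snap('wrist','w3.png');W=cloud(a);Z=W[...,2]
def show(n,m):
    P=(W[m][:,:2]*1000).astype(np.float32)
    rc=cv2.minAreaRect(P);print(n,len(P),np.round(rc[0],1),np.round(rc[1],1),round(rc[2],2),'mean',P.mean(0).round(1))
near=lambda x,y,d:np.hypot(W[...,0]-x,W[...,1]-y)<d
show('carr',(abs(Z-.06)<.003)&near(.488,-.1775,.075)&(W[...,1]>-.2385))
show('stop',(abs(Z-.052)<.003)&near(.496,-.113,.05))
s=r.get_state();print(s['tool_pos'],s['contact_force'],s['clock'])
goal([.45,.1,.2],88)
```

```text
carr 11222 [ 489.1 -178.8] [116.9  80.5] 83.15 mean [ 489.5 -174.9]
stop 1409 [ 496.1 -122. ] [31.  83.6] 83.66 mean [ 496.9 -113.6]
[ 0.48383945 -0.24935272  0.17151293] [ 0.01116361 -0.41545361  2.62795826] 6.375
t 6.38 shift [343.  -73.9 -29.3] rot [ 0.46  0.06 -4.67]
```

View pics/w3.png

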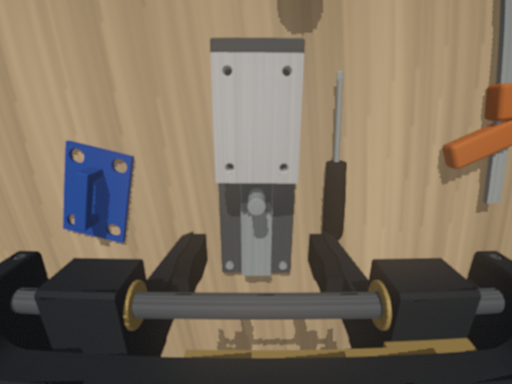

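The carriage at (255,118) now meets the dark stop at (258,45), and pushing on to 14 N gave no further travel, so it is home. Next is the cover.

Run:
```python
from h import *
goal([.536,.204,.2],93)
```

```text
t 6.38 shift [456.3  -0.6 -28.8] rot [ 0.46  0.08 -9.67]
```

Emit:
{"fn": "move_arm", "kwargs": {"motion": [[50, 0, -20, 0, 0, -1, 0], [110, 0, -29, 0, 0, -3, 0], [170, 0, -29, 0, 0, -5, 0], [230, 0, -29, 0, 0, -7, 0], [290, 0, -29, 0, 0, -9.5, 0]]}}

```text
clock: 7.0
tool_pos: [0.5147, 0.0418, 0.1944]
eef_rot: [0.689, 0.725, 0.0, -0.001]
contact_force: [1.4, 0.3, -0.5]
opening: 0.995
finger_force: 0.0
```

Run:
```python
from h import *
goal([.536,.194,.2],93)
```

```text
t 7.0 shift [150.9  29.1  -5.4] rot [-0.02 -0.08 -0.07]
```

Emit:
{"fn": "move_arm", "kwargs": {"motion": [[58, 10, -3, 0, 0, 0, 0], [115, 20, -5, 0, 0, 0, 0], [150, 29, -5, 0, 0, 0, 0], [150, 29, -5, 0, 0, 0, 0]]}}

```text
clock: 7.5
tool_pos: [0.5357, 0.1953, 0.199]
eef_rot: [0.687, 0.727, 0.001, -0.002]
contact_force: [-0.5, -0.3, -0.4]
opening: 1.001
finger_force: 0.0
```

Run:
```python
from h import *
a=snap('wrist','w4.png');W=cloud(a);Z=W[...,2]
def show(n,m):
    P=(W[m][:,:2]*1000).astype(np.float32)
    rc=cv2.minAreaRect(P);print(n,len(P),np.round(rc[0],1),np.round(rc[1],1),round(rc[2],2),'mean',P.mean(0).round(1),np.median(W[m][:,2]).round(4))
near=lambda x,y,d:np.hypot(W[...,0]-x,W[...,1]-y)<d
show('handle',(Z>.030)&(Z<.042)&near(.536,.204,.045))
show('plate',(Z>.0035)&(Z<.009)&near(.536,.204,.071))
s=r.get_state();print(s['tool_pos'],s['contact_force'],s['clock'])
goal([.536,.204,.012],93)
```

```text
handle 705 [537.1 203.5] [13.8 70.1] 2.92 mean [536.6 204.8] 0.0366
plate 4281 [537.  203.6] [ 80.3 116.7] 3.11 mean [536.6 207.2] 0.0067
[0.5357359  0.1918925  0.19902992] [ 0.46643734 -0.68673483  0.47708578] 7.55
t 7.55 shift [ 11.9   1.2 187. ] rot [-0.08 -0.06 -0.01]
```

View pics/w4.png

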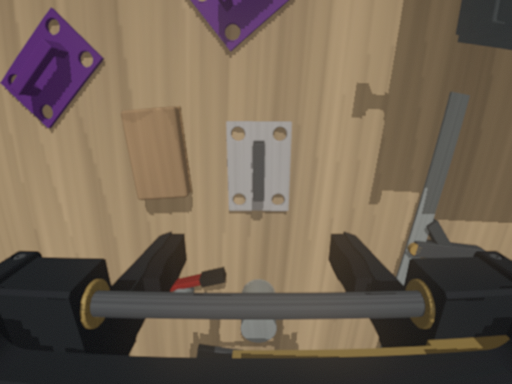

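The silver cover is at (259,167) with its bar at (259,175), lined up with the tool's x axis. The sanding block (155,153) and the jar (258,300) are clear of the fingers.

Emit:
{"fn": "move_arm", "kwargs": {"motion": [[6, 1, 55, 0, 0, 0, 0.2], [12, 2, 110, 0, 0, 0, 0.35], [12, 2, 155, 0, 0, 0, 0.4], [12, 2, 180, 0, 0, 0, 0.45], [12, 2, 187, 0, 0, 0, 0.5]]}}

```text
clock: 8.18
tool_pos: [0.5369, 0.1996, 0.0112]
eef_rot: [0.691, 0.723, -0.002, -0.001]
contact_force: [-0.8, 0.5, 0.0]
opening: 0.505
finger_force: 0.0
```

Run:
```python
from h import *
s=r.get_state();print(s['contact_force'],s['opening'])
goal([.537,.2036,.012],93)
```

```text
[-0.79821098  0.54166792  0.03601094] 0.5046856838142367
t 8.18 shift [ 4.   0.2 -0.8] rot [-0.2   0.09 -0.37]
```

Emit:
{"fn": "move_arm", "kwargs": {"motion": [[2, 0, -0.5, 0, 0, 0, 1], [2, 0, -0.5, 0, 0, 0, 1], [2, 0, -0.5, 0, 0, 0, 1], [2, 0, -0.5, 0, 0, 0, 1], [2, 0, -0.5, 0, 0, 0, 1]], "newtons": 40}}

```text
clock: 8.8
tool_pos: [0.5383, 0.2036, 0.0142]
eef_rot: [0.69, 0.724, 0.0, 0.0]
contact_force: [-1.5, 0.6, 7.0]
opening: 0.155
finger_force: 40.0
```

Emit:
{"fn": "move_arm", "kwargs": {"motion": [[0, 0, 0, 0, 0, 0, 1], [0, 0, 0, 0, 0, 0, 1], [0, 0, -5, 0, 0, 0, 1], [0, 0, -20, 0, 0, 0, 1], [0, 0, -50, 0, 0, 0, 1]]}}

```text
clock: 9.43
tool_pos: [0.5375, 0.203, 0.0635]
eef_rot: [0.69, 0.724, -0.001, -0.0]
contact_force: [-0.0, 0.3, -2.4]
opening: 0.151
finger_force: 40.0
```

Run:
```python
from h import *
goal([.4888,-.178,.17],83.1)
```

```text
t 9.43 shift [-378.4  -66.9 -106.1] rot [-0.11  0.05  9.62]
```

Emit:
{"fn": "move_arm", "kwargs": {"motion": [[0, 0, -40, 0, 0, 0, 1], [-20, -3, -80, 0, 0, 1, 1], [-60, -10, -106, 0, 0, 2, 1], [-110, -20, -106, 0, 0, 3.5, 1], [-160, -29, -106, 0, 0, 5, 1]]}}

```text
clock: 10.05
tool_pos: [0.5168, 0.0408, 0.1706]
eef_rot: [0.721, 0.693, 0.001, 0.001]
contact_force: [1.1, 0.6, -2.4]
opening: 0.152
finger_force: 40.0
```

Emit:
{"fn": "move_arm", "kwargs": {"motion": [[-50, -6, 0, 0, 0, 1.5, 1], [-100, -12, 0, 0, 0, 3, 1], [-150, -18, 0, 0, 0, 4.5, 1], [-180, -22, 0, 0, 0, 4.6, 1], [-200, -25, 0, 0, 0, 4.6, 1]]}}

```text
clock: 10.68
tool_pos: [0.4832, -0.159, 0.17]
eef_rot: [0.749, 0.662, -0.0, 0.001]
contact_force: [-0.1, 0.8, -2.4]
opening: 0.152
finger_force: 40.0
```

Run:
```python
from h import *
goal([.4888,-.178,.13],83.1)
```

```text
t 10.68 shift [-18.1   7.8  40.1] rot [ 0.04  0.05 -0.14]
```

Emit:
{"fn": "move_arm", "kwargs": {"motion": [[-8, 4, 15, 0, 0, 0, 1], [-18, 8, 30, 0, 0, 0, 1], [-18, 8, 40, 0, 0, 0, 1], [-18, 8, 40, 0, 0, 0, 1], [-18, 8, 40, 0, 0, 0, 1]]}}

```text
clock: 11.3
tool_pos: [0.4898, -0.1747, 0.1291]
eef_rot: [0.748, 0.664, 0.0, -0.0]
contact_force: [1.0, 0.0, -1.0]
opening: 0.152
finger_force: 40.0
```

Run:
```python
from h import *
s=r.get_state();print(s['tool_pos'],s['contact_force'],s['clock'])
a=snap('wrist','w5.png');W=cloud(a);Z=W[...,2]
def show(n,m):
    P=(W[m][:,:2]*1000).astype(np.float32)
    if len(P)<10: print(n,len(P));return
    rc=cv2.minAreaRect(P);print(n,len(P),np.round(rc[0],1),np.round(rc[1],1),round(rc[2],2),np.median(W[m][:,2]).round(4))
near=lambda x,y,d:np.hypot(W[...,0]-x,W[...,1]-y)<d
show('cover',(abs(Z-.124)<.006)&near(.489,-.178,.08))
show('stop',(abs(Z-.052)<.003)&near(.496,-.113,.05))
show('post',(Z>.063)&(Z<.073)&near(.4785,-.256,.03))
b=snap('top','t5.png');W=cloud(b);Z=W[...,2]
show('topcover',(abs(Z-.124)<.006)&near(.489,-.178,.08))
show('tophandle',(abs(Z-.153)<.006)&near(.489,-.178,.08))
show('topstop',(abs(Z-.052)<.004)&near(.496,-.113,.05))
goal([.4888,-.178,.094],83.1)
```

```text
[ 0.48984392 -0.17474064  0.12913956] [ 1.02401016  0.03793662 -1.01803171] 11.3
cover 9872 [ 490.6 -165.5] [98.1 80.2] 83.16 0.1216
stop 1871 [ 495.8 -123.2] [32.4 83.6] 83.02 0.0525
post 0
topcover 449 [ 493.4 -138.1] [45.  79.9] 83.52 0.1209
tophandle 50 [ 491.9 -147.3] [15.7 13.1] 89.09 0.1504
topstop 205 [ 494.1 -125.4] [40.2 83.7] 80.59 0.0519
t 11.4 shift [-3.  -0.9 35.5] rot [ 0.03 -0.01  0.06]
```

View pics/w5.png

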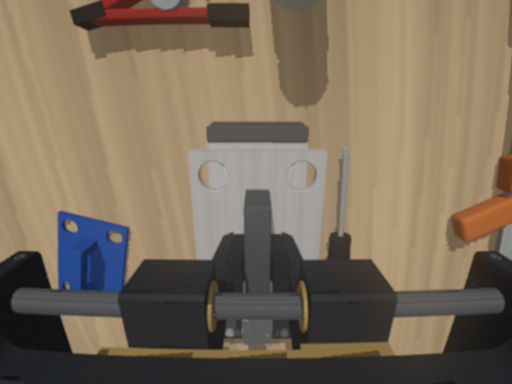

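The cover is held level over the carriage. Its front edge is at row 150 and its holes at (214,175) and (300,175), with the stop behind it at (258,133). It sits about 4 mm too far toward the stop, so I'll correct that and lower it.

Emit:
{"fn": "move_arm", "kwargs": {"motion": [[-4, 0, 10, 0, 0, 0, 1], [-4, 0, 20, 0, 0, 0, 1], [-4, 0, 30, 0, 0, 0, 1], [-4, 0, 35, 0, 0, 0, 1], [-4, 0, 35, 0, 0, 0, 1]]}}

```text
clock: 12.02
tool_pos: [0.4889, -0.1793, 0.0937]
eef_rot: [0.748, 0.663, -0.0, -0.0]
contact_force: [-0.4, -0.8, -1.7]
opening: 0.157
finger_force: 40.0
```

Run:
```python
from h import *
s=r.get_state();print(s['tool_pos'],s['contact_force'],s['clock'])
a=snap('wrist','w6.png');W=cloud(a);Z=W[...,2]
D=np.array([np.cos(np.radians(83.1)),np.sin(np.radians(83.1))]);N=np.array([D[1],-D[0]])
def edges(n,m):
    P=W[m][:,:2]*1000;d=P@D;l=P@N
    f=np.percentile(d,99.5);print(n,len(P),'front',np.round(f,1),'lat',np.percentile(l,[.5,99.5]).round(1),np.median(W[m][:,2]).round(4));
near=lambda x,y,d:np.hypot(W[...,0]-x,W[...,1]-y)<d
edges('cover front-58',(abs(Z-.086)<.006)&near(.489,-.178,.08))
edges('stop front-72',(abs(Z-.052)<.003)&near(.496,-.113,.05))
cv2.imwrite('pics/w6c.png',cv2.resize(a['frame'][110:260,170:350,::-1],None,fx=4,fy=4,interpolation=cv2.INTER_CUBIC))
print((s['tool_pos'][:2]*1000)@D,(s['tool_pos'][:2]*1000)@N)
W=cloud(snap('scene','s6.png'));Z=W[...,2];a=cv2.imread('pics/s6.png')
cv2.imwrite('pics/s6c.png',cv2.resize(a[120:200,180:270],None,fx=7,fy=7,interpolation=cv2.INTER_CUBIC))
```

```text
[ 0.48894075 -0.17934567  0.09365014] [-0.41079626 -0.77497133 -1.67626139] 12.025
cover front-58 9905 front -61.2 lat [467.1 546.3] 0.0861
stop front-72 2612 front -47.0 lat [466.  548.2] 0.0525
-119.30693685073022 506.9455434355998
```

View pics/w6c.png

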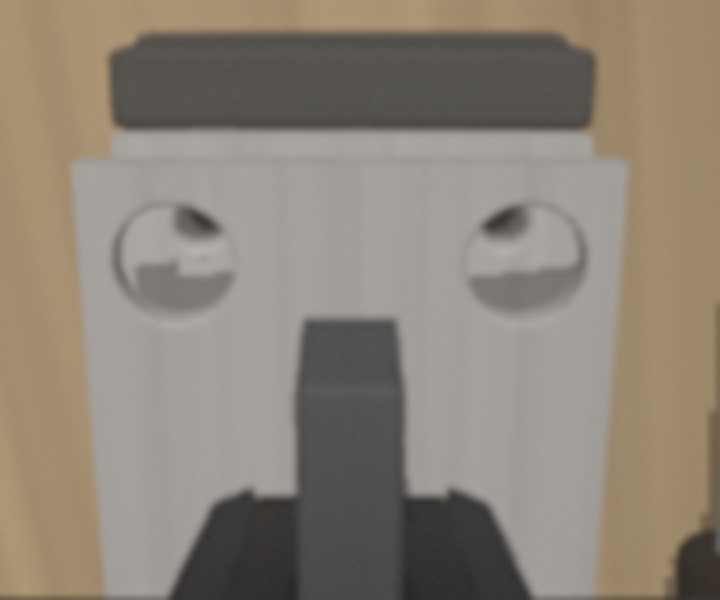

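View pics/s6c.png

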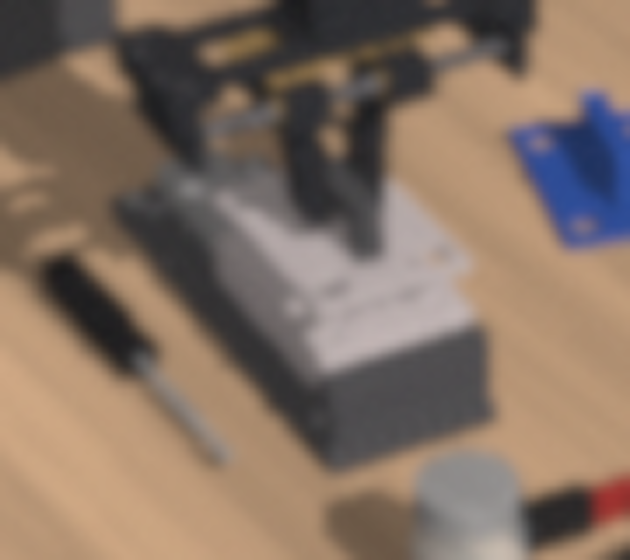

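The wrist crop shows the threads through the cover's holes, at about full-image (219,165) and (296,165). The hole centres are at (214,175.5) and (302,175.5). The scene crop shows a clear gap between cover and carriage. I'll intersect those pixel rays with the known heights as a check.

Run:
```python
from h import *
a=snap('wrist')
K=np.array(a['intrinsics'],float);d=np.array(a['dist'],float);T=np.linalg.inv(np.array(a['world_to_cam']))
g=cv2.cvtColor(a['frame'],cv2.COLOR_RGB2GRAY)
def px(u,v,z):
    p=cv2.undistortPoints(np.array([[[u,v]]],float),K,d)[0,0]
    ray=T[:3,:3]@[p[0],p[1],1];c=T[:3,3];return (c+ray*(z-c[2])/ray[2])[:2]*1000
D=np.array([np.cos(np.radians(83.1)),np.sin(np.radians(83.1))]);N=np.array([D[1],-D[0]])
for n,u,v,z in [('holeL',170+176/4,110+263/4,.086),('holeR',170+527/4,110+263/4,.086),('thrL',170+198/4,110+221/4,.060),('thrR',170+505/4,110+220/4,.060)]:
    w=px(u,v,z);print(n,w.round(1),(w@D).round(1),(w@N).round(1))
s=r.get_state();print(s['tool_pos'],s['clock'],s['finger_force'])
# bystanders
W=cloud(snap('top','t7.png'))
```

```text
holeL [ 469.2 -133.7] -76.4 481.8
holeR [ 520.7 -139.9] -76.3 533.7
thrL [ 469.1 -132.8] -75.5 481.6
thrR [ 521.1 -138.9] -75.3 534.0
[ 0.4893985  -0.17954013  0.09436818] 12.175 39.99983098357916
```

Emit:
{"fn": "move_arm", "kwargs": {"motion": [[0.5, 0, 0, 0, 0, 0, 1], [0.5, 0, 0, 0, 0, 0, 1], [0.5, 0, 0, 0, 0, 0, 1]]}}

```text
clock: 12.6
tool_pos: [0.4893, -0.179, 0.0943]
eef_rot: [0.748, 0.663, 0.0, 0.0]
contact_force: [-0.1, -0.1, -2.7]
opening: 0.159
finger_force: 40.0
```

```bash
python3 -c "
from h import *
print(finish_job())"
```

```text
the job is handed in; nothing more can be done
None
```

The job is handed in: the carriage is home against its stop, and the arm holds the cover level about 2 cm above it, with the two holes I could check within about 1 mm of their threads. No verdict came back.

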